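# Lock the potting turntable

## Task

Lock the potting turntable: take the red-handled lock pin out of its wooden block, put it through the hole in the wooden disc, turn the disc with it and feel gently for the hidden hole in the ring underneath, then push the pin fully home and let go. Do not force it, keep the potted plant standing on the disc, and leave the other pots, the bottle and the block where they are.

Things in the scene. Friction and masses are not known exactly. Their poses are not given: they have to be found in the camera images.
- turntable: Potting turntable, fixed to the bench: foot, hidden lock ring and wooden disc on one upright axis. Origin on the axis at bench level, z up; -x points to the red mark. Dark round foot 330 mm across, 12 mm thick. It takes at most 40 N from the pin, all contacts added together (rod, tip and collar).
- red_mark (a point): Red mark 20 x 14 mm on top of the dark foot's rim, 153 mm from the axis along the turntable's -x. It shows roughly where the hidden lock hole is: seen from the axis the hole lies up to 0.13 rad (15 mm of arc) to either side of it, different each time and not measured, so it must be felt for.
- ring_top (a point): Point on the turning axis at the height of the lock ring's flat top, 42 mm above the bench. Fixed aluminium ring plate 280 mm across, hidden under the disc. One lock hole, 12 mm across, 115 mm from the axis, 30 mm deep to the foot. A sprung ball sits in it: a pin dropping in stops on it 7 to 12 mm below the ring's top and then needs a push of about 2 to 8 N to go home.
- disc: Wooden disc, 290 mm across, underside 45 mm and top 57 mm above the bench. Origin on the axis at bench level, z up; its -x points to its one through hole. Turns about the axis with a drag of about 0.15 N m (1.3 N at the hole). At the start its hole is 0.35 to 0.75 rad counter-clockwise (from above) of the red mark; it must be turned back so that its hole lies over the ring's.
- disc_hole (a point): Centre of the mouth of the disc's hole, at the disc's top face. The hole, ringed in yellow, is 11.5 mm across and 115 mm from the axis.
- lock_pin: Lock pin, 92 mm long, 110 g, upright in its block. Origin at the centre of its lower tip, z up along it. Steel rod 10 mm across, 41 mm long, lowest 6 mm tapered to a 6 mm flat tip; steel collar 26 mm across from 41 to 47 mm; red square grip 20 x 20 mm, faces along x and y, from 47 to 92 mm. Fully home, the collar lies on the disc and the tip is 16 mm above the bench.
- pin_block: Fixed dark wooden block 70 x 70 x 50 mm, origin at the centre of its underside. The pin stands in a 15 mm hole in its middle, its collar resting on the block's top, its tip 9 mm above the bench.
- plant_pot: Terracotta pot 76 mm across and 55 mm high with a pink succulent on top, up to about 90 mm high in all, standing loose on the middle of the disc. Origin at the centre of its underside.
- green_pot: White pot 72 mm across, 60 mm high with a green succulent, standing loose on the bench; a bystander. Origin at the centre of its underside.
- empty_pot: Empty terracotta pot 90 mm across and 75 mm high, loose on the bench; a bystander. Origin at the centre of its underside.
- pill_bottle: White plastic jar 44 mm across and 70 mm high, loose on the bench; a bystander. Origin at the centre of its underside.

How it is judged:
By the outcome, as a careful person would: the job done as asked, in the order asked, and still so for the second after the job is handed in, with the robot touching nothing.
It also fails if it takes over 72 s, if anything falls off the work surface, if the arm or the gripper's body presses on something with over 40 N, if the wrist force passes 120 N, or if a joint passes its speed limit or range.

## Robot

A 7-joint arm with a two-finger parallel gripper is mounted at the origin on the work surface. World frame = base frame: x ahead of the robot, y to its left, z up, the work surface at z = 0. Lengths are in m, angles in rad, forces in N, time in s.
With the tool pointing down it reaches from about 0.4 to 0.85 m from the base axis. Payload 10.4 kg.
Tool frame: the origin (TCP) lies at the very end of the fingers, on their centre line; the grasp point (between the pads) lies 19 mm behind it (manip.grip_point_offset is the z of the grasp point in the tool frame, in m); z points along the fingers, y is the direction in which the jaws open and shut (so a half turn about z gives the same grasp; the last joint's range is limited). The gripper opens to 85 mm and grips with 20 to 120 N. Pads are 22 mm wide; open, the fingers measure 114 mm over their backs; the gripper's body (76 mm by 85 mm) begins 54 mm behind the grasp point. The pads swing forward as they close: fully open they stand 13 mm farther back than shut.
Start: joints at [-1.284, 0.332, -0.065, 1.46, 0.022, 1.35, -0.088], TCP at [0.191, 0.595, 0.231] pointing down, gripper open.
Joint ranges: [-2.6, 2.6], [-0.5, 2.12], [-1.47, 1.34], [0.16, 2.42], [-1.27, 4.41], [0.06, 2.06], [-2.6, 2.6]. Speed limits (rad/s): [2.22, 2.22, 2.79, 2.79, 3.14, 3.14, 3.14].

## Interface

Orientations are given as a unit quaternion [x, y, z, w].
In Python, from workcell import manip, camera, get_calibration, hand_in gives the robot as it stands.
- The arm moves only by the shell command python3 -m pendant 'ROWS' [FORCE]. ROWS is JSON, a list of rows, each a list of 5 numbers: the shift along the tool's x, y, z in units of 40 mm (1.0 is 40 mm), then the turn about the tool's z in units of 6 degrees (1.0 is 6 degrees), then the closure, from 0 (fully open) to 1 (shut). A call has 1 to 5 rows; each row is the pose to reach, as a shift and turn from the pose commanded when the call began, along the tool's axes at that moment; what a row does not reach only later rows make up. A row lasts 1/8 s, in which the tool goes at most 62.5 mm and 10.7 degrees, less where a joint would pass 70% of its speed; a pose out of reach is approached as far as the arm can. A call with a gripper value outside its range is refused whole. The fingers move at their own pace and stop on an object; FORCE is the grip in N (left out, the last holds). Time passes only in rows, so rows that repeat a pose let the fingers close. It gives the time, the measured TCP pose, the force and the opening at its end, in the units of the state.
- manip.get_obs(): the state, without advancing time (a new reading comes with each control period).
- camera(name): name is "scene" or "top"; returns (picture, depth): 384x512x3 uint8, red, green, blue; 384x512 float32, m along the optical axis (not along the pixel's ray), 0 where there is no reading.
- get_calibration(name): a dict with "vfov" (degrees; the focal length in pixels is half the picture's height over the tangent of half this angle, whatever the lens; pixels are square), "cx", "cy" (the principal point, pixels), "position" and "rotation" of the camera in the world. Camera axes: x right, y down, z forward; pixel columns grow to the right and rows downward; lengths in m; the calibration is good to about 2 mm. A picture is of the moment at which its call begins. get_calibration takes no time and is no camera call.
- hand_in(): hands the job in, once; it reports no verdict.
The state is a dict: "clock": time; "joint_pos": joint angles; "joint_velocities": joint speeds; "tau": joint torques, N m; "position": TCP position; "ee_rot": TCP orientation; "ft_force": force on the tool from outside, world axes, zero at the start; "torque": the same for the moment, N m; "grip_width": opening from 0.0 (shut) to 1.0 (fully open).
Only numpy, scipy, OpenCV 4.12 (cv2) and the standard library are available. Lean on these libraries where they do the work, as an engineer would, in place of code of your own. Each camera call takes 0.05 s, during which the arm holds its last target.

## Working session

There is one attempt and no reset: what is moved stays moved. The work goes in short steps, Python scripts to look and compute and a shell command to move; the robot and the scene stay as the last step left them, time stands still between calls to the robot, and variables do not carry over. Pictures are saved under pics/ and viewed, and the job is handed in when it is done.

```bash
ls; mkdir -p pics; python3 - <<'E'
from workcell import manip, camera, get_calibration
import cv2, numpy as np
o=manip.get_obs(); print({k:np.round(v,4).tolist() for k,v in o.items()}, manip.grip_point_offset)
for n in ("scene","top"):
    p,d=camera(n); cv2.imwrite(f"pics/{n}0.png",p[:,:,::-1]); np.savez(f"pics/{n}0.npz",p=p,d=d)
    print(n,get_calibration(n))
E
```

```text
pics
{'clock': 0.0, 'joint_pos': [-1.2836, 0.3329, -0.0647, 1.4609, 0.0216, 1.3499, -0.0885], 'joint_velocities': [0.0005, 0.0012, -0.0004, 0.0016, -0.0006, -0.0005, 0.0011], 'tau': [-0.0004, -62.5448, 0.0492, -39.1609, 0.0163, 0.01, -0.0001], 'position': [0.1904, 0.5949, 0.2305], 'ee_rot': [0.1543, 0.988, -0.0007, -0.0001], 'ft_force': [0.0762, 0.1266, 0.1319], 'torque': [0.0086, -0.0121, 0.0022], 'grip_width': 1.0033} -0.0187
scene {'vfov': 44.828756386091804, 'cx': 258.9932668394214, 'cy': 188.02129606849766, 'position': array([ 1.42857509, -0.11650655,  1.14857004]), 'rotation': array([ 0.69114553,  0.6342385 , -0.23279636, -0.25664223])}
top {'vfov': 47.42630671147944, 'cx': 254.04817557996472, 'cy': 187.53713825600536, 'position': array([ 0.34606799, -0.04819444,  1.56575295]), 'rotation': array([-0.69757639,  0.71373296, -0.03966451,  0.0489813 ])}
```

View pics/scene0.png

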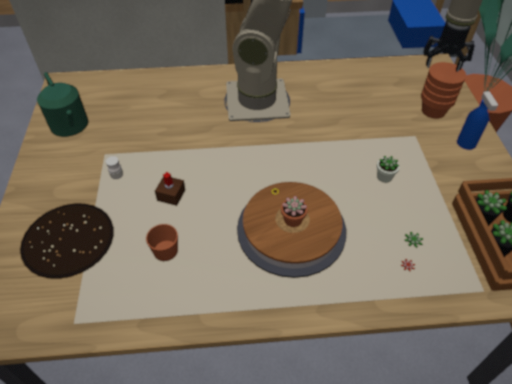

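View pics/top0.png

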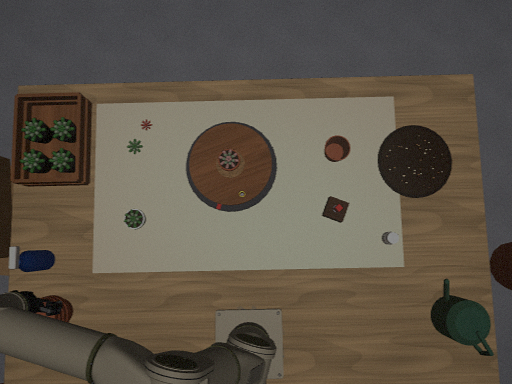

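The scene view shows the pin block at about (170,190), the turntable at about (292,228) and the yellow hole at (276,191). The top view shows the block at (336,208), the yellow hole at (242,194), the red mark at (220,206) and the plant at (229,160). Next I measure these.

```bash
cat > h.py <<'E'
import numpy as np, cv2
from scipy.spatial.transform import Rotation as R
from workcell import manip, camera, get_calibration
C={n:get_calibration(n) for n in("scene","top")}
def ray(n,uv):
    c=C[n]; f=192/np.tan(np.radians(c["vfov"])/2)
    uv=np.atleast_2d(uv).astype(float)
    d=np.c_[(uv[:,0]-c["cx"])/f,(uv[:,1]-c["cy"])/f,np.ones(len(uv))]
    return np.array(c["position"]),d@R.from_quat(c["rotation"]).as_matrix().T
def plane(n,uv,z):
    p,d=ray(n,uv); return p+d*((z-p[2])/d[:,2])[:,None]
def two(uva,uvb):
    pa,da=ray("scene",uva);pb,db=ray("top",uvb);da=da[0];db=db[0]
    s=np.linalg.lstsq(np.c_[da,-db],pb-pa,rcond=None)[0]
    A=pa+s[0]*da;B=pb+s[1]*db
    return (A+B)/2,np.linalg.norm(A-B)
def proj(n,P):
    c=C[n]; f=192/np.tan(np.radians(c["vfov"])/2)
    q=(np.atleast_2d(P)-c["position"])@R.from_quat(c["rotation"]).as_matrix()
    return np.c_[c["cx"]+f*q[:,0]/q[:,2],c["cy"]+f*q[:,1]/q[:,2]]
def load(n,i): z=np.load(f"pics/{n}{i}.npz"); return z["p"],z["d"]
def snap(n,i):
    p,d=camera(n); cv2.imwrite(f"pics/{n}{i}.png",p[:,:,::-1]); np.savez(f"pics/{n}{i}.npz",p=p,d=d); return p,d
E
python3 - <<'E'
from h import *
p,d=load("top",0); s,ds=load("scene",0)
a=[cv2.resize(p[180:222,205:255],None,fx=8,fy=8,interpolation=0),cv2.resize(p[190:232,315:365],None,fx=8,fy=8,interpolation=0)]
b=[cv2.resize(s[170:212,255:305],None,fx=8,fy=8,interpolation=0),cv2.resize(s[165:207,145:195],None,fx=8,fy=8,interpolation=0)]
im=np.vstack([np.hstack(a),np.hstack(b)]); im=cv2.resize(im,(800,600)) if im.shape[0]>600 else im
cv2.imwrite("pics/z0.png",im[:,:,::-1])
E
```

```text
(no output)
```

View pics/z0.png

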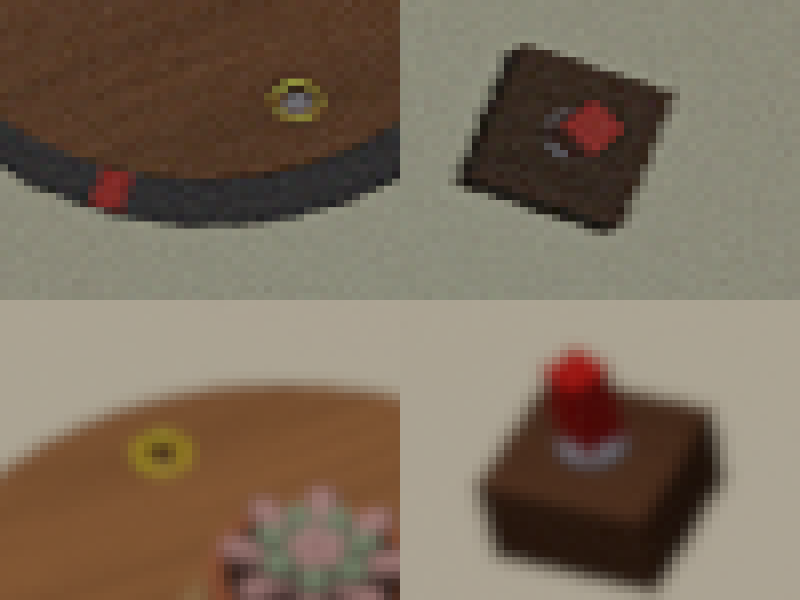

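The zoom shows the hole ring in yellow, the red mark, the grip and the grey collar clearly. The block is turned by roughly 20–30° in the image. Now the numbers.

```bash
cat >> h.py <<'E'
def hsv(p): return cv2.cvtColor(p,cv2.COLOR_RGB2HSV).astype(int)
def mred(p):
    h=hsv(p); return ((h[...,0]<6)|(h[...,0]>172))&(h[...,1]>150)&(h[...,2]>90)
def myel(p):
    h=hsv(p); return (h[...,0]>22)&(h[...,0]<35)&(h[...,1]>110)
def win(m,x0,x1,y0,y1):
    k=np.zeros_like(m);k[y0:y1,x0:x1]=1; return m&k
def cen(m):
    y,x=np.nonzero(m); return np.array([x.mean(),y.mean()]),len(x)
E
python3 - <<'E'
from h import *
t,dt=load("top",0); s,ds=load("scene",0)
yt=win(myel(t),230,255,182,205); ys=win(myel(s),262,290,180,202)
# use min enclosing extents for ring centre
for n,m in(("t",yt),("s",ys)):
    y,x=np.nonzero(m); print("ring",n,cen(m),(x.min()+x.max())/2,(y.min()+y.max())/2,x.max()-x.min()+1,y.max()-y.min()+1)
print("hole 2view",two(cen(ys)[0],cen(yt)[0]),"planes",plane("top",cen(yt)[0],.057),plane("scene",cen(ys)[0],.057))
gt=win(mred(t),325,350,198,218); print("grip top",cen(gt))
print(plane("top",cen(gt)[0],.101))
rm=win(mred(t),212,228,200,213); print("mark",cen(rm),plane("top",cen(rm)[0],.012))
gs=win(mred(s),155,185,165,195); c,n=cen(gs);print("grip scene",c,n)
ys_,xs_=np.nonzero(gs);print(xs_.min(),xs_.max(),ys_.min(),ys_.max())
for y in range(170,192): print(y,s[y,160:178].tolist() if 0 else ' '.join('%d'%v for v in s[y,160:178,0]))
# disc circle in top
h=hsv(t)
foot=(h[...,2]<75)&(h[...,1]<110)
wood=(h[...,1]>100)&(h[...,2]>50)
print("hsv foot",h[206,235],h[200,200],"wood",h[150,200],"mat",h[230,200])
# block depth
print("block depth z:",)
for uv in((330,208),(341,205),(336,215),(338,207)):
    p,d=ray("top",uv); print(uv,(p+d[0]*dt[uv[1],uv[0]]).round(4))
E
```

```text
ring t (array([241.85714286, 193.07142857]), 14) 242.0 193.5 7 6
ring s (array([274.22222222, 190.66666667]), 18) 275.0 190.5 7 6
hole 2view (array([0.51766551, 0.01306962, 0.06230794]), np.float64(0.0017529167834616126)) planes [[0.51819292 0.01240876 0.057     ]] [[0.5132514 0.0145846 0.057    ]]
grip top (array([338.71428571, 207.17142857]), 35)
[[ 0.4579895  -0.31296092  0.101     ]]
mark (array([218.5, 206. ]), 18) [[0.47888075 0.09844006 0.012     ]]
grip scene [166.44444444 175.25925926] 27
164 169 173 178
170 170 170 170 170 170 169 169 169 169 170 170 170 170 170 171 170 170 170
171 170 170 170 170 169 165 163 165 167 168 169 170 170 170 170 170 170 171
172 170 170 169 168 166 160 157 159 161 163 166 168 170 171 170 170 170 171
173 170 169 166 164 161 157 155 155 157 156 159 164 170 170 170 171 170 171
174 170 169 162 157 156 155 155 155 154 150 147 156 167 170 170 171 170 170
175 170 167 156 145 147 152 155 153 146 134 125 142 162 168 170 170 170 170
176 169 164 146 124 127 142 148 142 127 107 98 123 147 160 164 166 168 169
177 167 156 129 101 101 117 125 116 98 82 80 94 11
[... 381 characters left out ...]
184 74 72 71 74 80 88 87 81 77 76 81 84 84 77 71 69 70 70
185 73 73 72 74 83 97 100 92 84 85 94 97 87 75 70 69 69 68
186 71 73 73 73 79 94 104 100 94 94 99 95 83 73 71 70 70 69
187 72 72 73 73 74 81 90 94 92 91 88 81 75 73 73 72 72 72
188 72 73 73 74 73 72 75 79 79 78 76 73 72 72 73 73 73 72
189 74 74 74 75 74 73 73 73 74 73 73 73 73 73 73 72 71 71
190 75 74 74 74 74 74 74 74 74 74 74 74 74 73 73 73 71 65
191 71 73 74 74 75 74 75 74 75 74 74 74 74 74 73 73 70 60
hsv foot [40 16 47] [ 25  36 120] wood [ 11 136  88] mat [ 27  35 138]
block depth z:
(330, 208) [ 0.4597 -0.292   0.0498]
(341, 205) [ 0.4694 -0.3308  0.0478]
(336, 215) [ 0.4349 -0.3114  0.051 ]
(338, 207) [ 0.459  -0.3116  0.0957]
```

```bash
python3 - <<'E'
from h import *
def circ(P):
    A=np.c_[2*P[:,:2],np.ones(len(P))]; b=(P[:,:2]**2).sum(1); s=np.linalg.lstsq(A,b,rcond=None)[0]
    r=np.sqrt(s[2]+s[0]**2+s[1]**2); res=np.hypot(*(P[:,:2]-s[:2]).T)-r
    return s[:2],r,res
def robust(P):
    for _ in range(6):
        c,r,e=circ(P); k=abs(e)<max(2.0*np.std(e),.0015); P=P[k]
    return c.round(4),round(r,4),np.std(e).round(4),len(P)
# radial edge search along rays from approx centre; foot outer edge dark->mat at z=0..0.012, disc edge wood->dark
for n in("top","scene"):
    p,_=load(n,0); g=cv2.GaussianBlur(p,(0,0),.7).astype(float)
    gray=g.mean(2); sat=(g[...,0]-g[...,2])
    c0=np.array([.60,.06])
    for nm,z,r0,r1,ch,sg in(("foot",.012,.155,.18,gray,1),("disc",.057,.135,.155,sat,-1)):
        Q=[]
        for a in np.arange(0,2*np.pi,.05):
            best=None
            rr=np.arange(r0-.02,r1+.02,.0005)
            P=np.c_[c0[0]+rr*np.cos(a),c0[1]+rr*np.sin(a),np.full(len(rr),z)]
            uv=proj(n,P).astype(np.float32)
            v=cv2.remap(ch.astype(np.float32),uv[:,:1],uv[:,1:],cv2.INTER_LINEAR).ravel()
            gr=sg*np.gradient(v); i=gr.argmax()
            if 2<i<len(rr)-3 and gr[i]>.4: Q.append(P[i])
        Q=np.array(Q); print(n,nm,len(Q),robust(Q))
# block
t,dt=load("top",0); s,ds=load("scene",0)
for n,d,(x0,x1,y0,y1),(lo,hi) in(("top",dt,(322,352,195,222),(.04,.06)),("scene",ds,(150,190,165,208),(.04,.06)),("top",dt,(322,352,195,222),(.085,.12)),("scene",ds,(150,190,165,208),(.08,.12))):
    yy,xx=np.mgrid[y0:y1,x0:x1]; uv=np.c_[xx.ravel(),yy.ravel()]
    o,r=ray(n,uv); P=o+r*d[y0:y1,x0:x1].ravel()[:,None]
    k=(P[:,2]>lo)&(P[:,2]<hi); Q=P[k]
    print(n,lo,len(Q),Q.mean(0).round(4),np.median(Q[:,2]).round(4)); 
    if len(Q)>5: print(cv2.minAreaRect((Q[:,:2]*1000).astype(np.float32)))
E
```

```text
top foot 126 (array([0.6237, 0.0519]), np.float64(0.1641), np.float64(0.0009), 115)
top disc 126 (array([0.624 , 0.0518]), np.float64(0.145), np.float64(0.0006), 106)
scene foot 126 (array([0.6174, 0.0564]), np.float64(0.1695), np.float64(0.0055), 126)
scene disc 122 (array([0.6261, 0.0544]), np.float64(0.1451), np.float64(0.0009), 113)
top 0.04 370 [ 0.4571 -0.3127  0.0498] 0.0498
((457.5139465332031, -314.00799560546875), (71.63529205322266, 70.10649108886719), 68.6233901977539)
scene 0.04 365 [ 0.467  -0.3096  0.0482] 0.0483
((457.0292053222656, -312.1523742675781), (74.74845123291016, 76.69033813476562), 67.65695190429688)
top 0.085 40 [ 0.457  -0.3125  0.0991] 0.0995
((457.75103759765625, -313.0020751953125), (18.854433059692383, 18.906009674072266), 44.81432342529297)
scene 0.08 65 [ 0.4619 -0.311   0.0946] 0.0973
((459.2794494628906, -312.3293762207031), (26.791357040405273, 20.137004852294922), 32.438262939453125)
```

```bash
python3 - <<'E'
from h import *
t,dt=load("top",0)
b=cv2.resize(t[190:226,316:360],None,fx=12,fy=12,interpolation=cv2.INTER_CUBIC)
y=cv2.resize(t[183:207,228:258],None,fx=12,fy=12,interpolation=cv2.INTER_CUBIC)
# grip red: r-g over threshold
for off,im,z in(((316,190),b,.101),):
  f=im.astype(float); rg=f[...,0]-(f[...,1]+f[...,2])/2
  print("max rg",rg.max())
  for th in(50,70,90):
    cs,_=cv2.findContours((rg>th).astype(np.uint8),0,1); c=max(cs,key=cv2.contourArea)
    uv=(c[:,0]+.5)/12-.5+np.array(off); P=plane("top",uv,z)
    m=cv2.minAreaRect((P[:,:2]*1000).astype(np.float32)); print(th,m)
f=y.astype(float); ye=(f[...,0]+f[...,1])/2-f[...,2]
print(ye.max(),np.median(ye))
for th in(50,60,70):
  cs,_=cv2.findContours((ye>th).astype(np.uint8),0,1); c=max(cs,key=cv2.contourArea)
  uv=(c[:,0]+.5)/12-.5+np.array((228,183)); P=plane("top",uv,.057)
  print(th,cv2.minEnclosingCircle((P[:,:2]*1000).astype(np.float32)),P.mean(0), cv2.fitEllipse((P[:,:2]*1000).astype(np.float32)))
im=cv2.resize(t[190:226,316:360],None,fx=14,fy=14,interpolation=cv2.INTER_CUBIC)
cv2.imwrite("pics/z1.png",im[:,:,::-1])
E
```

```text
max rg 95.0
50 ((457.4910583496094, -312.64202880859375), (20.137344360351562, 19.753498077392578), 41.04959487915039)
70 ((457.52960205078125, -312.98419189453125), (18.34562110900879, 16.99301528930664), 42.11586380004883)
90 ((464.88165283203125, -312.28424072265625), (2.9289004802703857, 3.7987325191497803), 43.17374038696289)
88.5 31.0
50 ((516.568603515625, 13.249378204345703), 12.87560749053955) [0.51636031 0.01309621 0.057     ] ((516.582763671875, 13.258811950683594), (21.709300994873047, 23.726476669311523), 159.4537353515625)
60 ((520.963134765625, 14.178987503051758), 9.001919746398926) [0.52376539 0.01428343 0.057     ] ((521.4899291992188, 14.154321670532227), (10.840842247009277, 15.664361953735352), 7.389202117919922)
70 ((523.8995361328125, 14.994939804077148), 5.908718109130859) [0.52473612 0.015055   0.057     ] ((524.4064331054688, 14.922722816467285), (4.508260250091553, 10.386327743530273), 19.058090209960938)
```

View pics/z1.png

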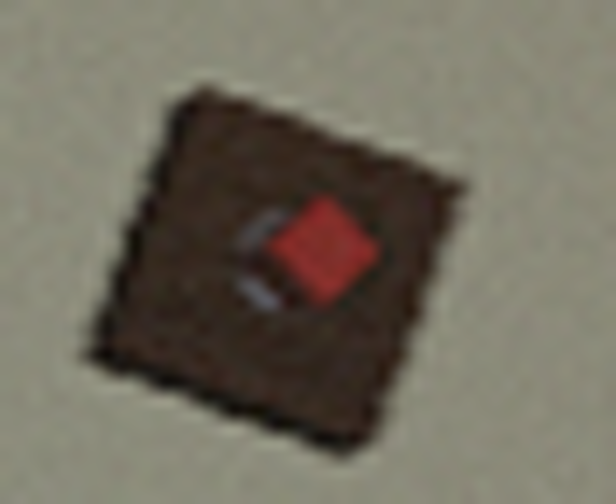

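```bash
cat >> h.py <<'E'
def go(x,y,z,yaw=None):
    o=manip.get_obs(); M=R.from_quat(o["ee_rot"]).as_matrix()
    d=M.T@(np.array([x,y,z])-o["position"]); cur=np.degrees(np.arctan2(M[1,1],M[0,1]))
    t=0 if yaw is None else (cur-yaw+90)%180-90
    print("t=%.2f"%o["clock"],"pos",np.round(o["position"],4),"jawyaw %.1f"%cur,"F",np.round(o["ft_force"],1),"w %.3f"%o["grip_width"],"units",np.round(d/.04,3),"turn",round(t/6,2),"dist",round(np.linalg.norm(d),4),"j",np.round(o["joint_pos"],2))
E
python3 -c "
from h import *
go(.45,.14,.231,72)
go(.4575,-.313,.15,41.5)
c,s=(R.from_quat(manip.get_obs()['ee_rot']).as_matrix(),0);print(c.round(4))"
```

```text
t=0.10 pos [0.1904 0.5949 0.2306] jawyaw 72.3 F [ 0.   0.1 -0.5] w 1.007 units [-9.647e+00 -8.854e+00  2.000e-03] turn 0.04 dist 0.5238 j [-1.28  0.33 -0.06  1.46  0.02  1.35 -0.09]
t=0.10 pos [0.1904 0.5949 0.2306] jawyaw 72.3 F [ 0.   0.1 -0.5] w 1.007 units [-13.278 -19.58    2.041] turn 5.13 dist 0.9498 j [-1.28  0.33 -0.06  1.46  0.02  1.35 -0.09]
[[-9.524e-01  3.049e-01 -3.000e-04]
 [ 3.049e-01  9.524e-01 -1.300e-03]
 [-1.000e-04 -1.300e-03 -1.000e+00]]
```

```bash
python3 -m pendant '[[-1.05,-0.97,0,0,0],[-2.1,-1.94,0,0,0],[-3.15,-2.91,0,0,0],[-4.2,-3.88,0,0,0],[-5.3,-4.85,0,0,0]]'; python3 -c "
from h import *
go(.45,.14,.231,72)
go(.4575,-.313,.15,41.5)"
```

```text
clock: 0.72
position: [0.3338, 0.344, 0.2311]
ee_rot: [0.154, 0.988, 0.0, -0.0]
ft_force: [0.9, 0.2, 1.0]
grip_width: 0.997
t=0.72 pos [0.3338 0.344  0.2311] jawyaw 72.3 F [0.9 0.2 1. ] w 0.997 units [-4.321e+00 -3.974e+00  3.000e-03] turn 0.04 dist 0.2348 j [-0.99  0.01  0.09  1.84 -0.    1.3   0.37]
t=0.72 pos [0.3338 0.344  0.2311] jawyaw 72.3 F [0.9 0.2 1. ] w 0.997 units [ -7.95  -14.703   2.027] turn 5.13 dist 0.6735 j [-0.99  0.01  0.09  1.84 -0.    1.3   0.37]
```

```bash
python3 -m pendant '[[-1.05,-0.97,0,0,0],[-2.0,-1.9,0,0,0],[-2.8,-3.0,0,0,0],[-3.5,-4.3,0,0,0],[-4.1,-5.6,0,0,0]]'; python3 -c "
from h import *
go(.4575,-.313,.15,41.5)"
```

```text
clock: 1.35
position: [0.4212, 0.0805, 0.2311]
ee_rot: [0.154, 0.988, 0.0, -0.0]
ft_force: [1.4, 0.1, 0.6]
grip_width: 0.995
t=1.35 pos [0.4212 0.0805 0.2311] jawyaw 72.2 F [1.4 0.1 0.6] w 0.995 units [-3.866 -9.091  2.027] turn 5.12 dist 0.4034 j [-0.71 -0.14  0.39  1.96  0.05  1.31  0.92]
```

```bash
python3 -m pendant '[[-0.55,-1.3,0,1,0],[-1.1,-2.6,0,2,0],[-1.65,-3.9,0,3,0],[-2.2,-5.2,0,4,0],[-2.75,-6.5,0,5.12,0]]'; python3 -c "
from h import *
go(.4575,-.313,.15,41.5)"
```

```text
clock: 1.98
position: [0.4464, -0.2003, 0.2313]
ee_rot: [0.412, 0.911, 0.0, 0.0]
ft_force: [0.7, 1.0, -0.4]
grip_width: 1.002
t=1.98 pos [ 0.4464 -0.2003  0.2313] jawyaw 41.3 F [ 0.7  1.  -0.4] w 1.002 units [-2.298 -1.654  2.032] turn -0.03 dist 0.1394 j [-0.42  0.    0.76  1.84 -0.    1.3   1.06]
```

```bash
python3 -m pendant '[[-1.1,-0.8,0.3,0,0],[-2.0,-1.4,0.8,0,0],[-2.3,-1.65,1.6,0,0],[-2.3,-1.65,2.0,0,0],[-2.3,-1.65,2.0,0,0]]'; python3 -c "
from h import *
s,_=snap('scene',1); t,_=snap('top',1)
go(.4575,-.313,.061,41.5)
a=[cv2.resize(s[150:210,130:210],None,fx=6,fy=6,interpolation=2),cv2.resize(t[180:240,300:380],None,fx=6,fy=6,interpolation=2)]
im=np.hstack(a); im=cv2.resize(im,(800,300)); cv2.imwrite('pics/z2.png',im[:,:,::-1])"
```

```text
clock: 2.6
position: [0.4579, -0.31, 0.1504]
ee_rot: [0.41, 0.912, 0.0, -0.001]
ft_force: [1.1, -1.1, 0.8]
grip_width: 1.001
t=2.70 pos [ 0.4589 -0.3104  0.1521] jawyaw 41.6 F [-0.3 -1.   0.4] w 0.997 units [-0.023 -0.072  2.278] turn 0.02 dist 0.0912 j [-0.21  0.3   0.85  1.79 -0.25  1.16  1.45]
```

View pics/z2.png

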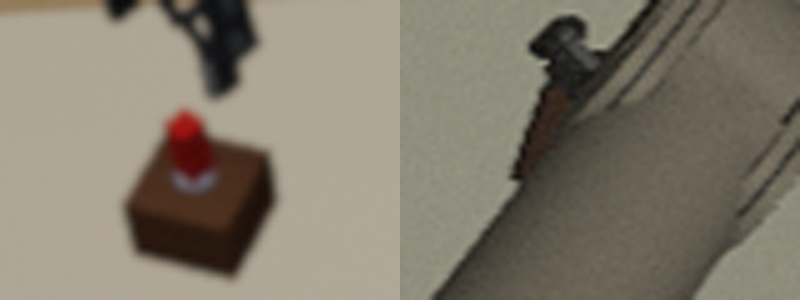

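The scene crop shows the open gripper above and behind the red grip, with nothing else near it. I descend with a small correction.

```bash
python3 -m pendant '[[-0.02,-0.06,0.6,0,0],[-0.02,-0.06,1.3,0,0],[-0.02,-0.06,1.8,0,0],[-0.02,-0.06,2.15,0,0],[-0.02,-0.06,2.15,0,0]]'; python3 -c "
from h import *
s,_=snap('scene',2)
go(.4575,-.313,.061,41.5)
im=cv2.resize(s[140:215,120:220],None,fx=8,fy=8,interpolation=2)
cv2.imwrite('pics/z3.png',im[:,:,::-1])"
```

```text
clock: 3.32
position: [0.4569, -0.3132, 0.0649]
ee_rot: [0.41, 0.912, 0.0, -0.0]
ft_force: [-0.3, 1.3, 0.0]
grip_width: 1.0
t=3.38 pos [ 0.4572 -0.3135  0.0656] jawyaw 41.5 F [ 0.2  0.1 -0. ] w 1.004 units [0.004 0.015 0.115] turn 0.01 dist 0.0046 j [-0.14  0.42  0.79  1.87 -0.36  1.    1.53]
```

View pics/z3.png

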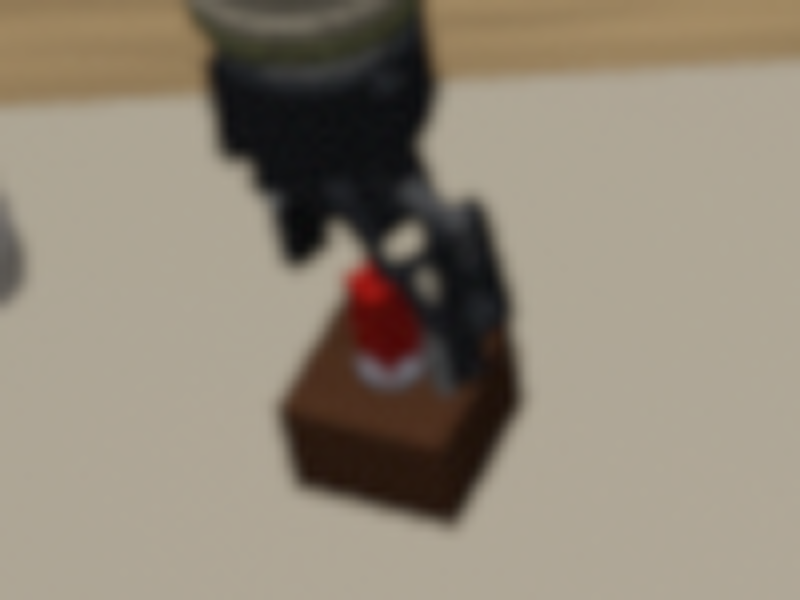

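```bash
python3 -m pendant '[[0,0.01,0.09,0,0],[0,0.01,0.09,0,0.4],[0,0.01,0.09,0,1],[0,0.01,0.09,0,1],[0,0.01,0.09,0,1]]' 50;  python3 -m pendant '[[0,0,0,0,1],[0,0,0,0,1],[0,0,0,0,1]]' ;python3 -c "
from h import *
go(.4575,-.313,.061,41.5)"
```

```text
clock: 4.0
position: [0.4575, -0.3133, 0.0619]
ee_rot: [0.411, 0.912, 0.0, 0.0]
ft_force: [-0.3, -0.2, 0.6]
grip_width: 0.225
clock: 4.38
position: [0.4575, -0.3133, 0.0619]
ee_rot: [0.41, 0.912, 0.0, 0.0]
ft_force: [-0.2, 0.3, 4.8]
grip_width: 0.228
t=4.38 pos [ 0.4575 -0.3133  0.0619] jawyaw 41.5 F [-0.2  0.3  4.8] w 0.228 units [0.005 0.005 0.021] turn 0.01 dist 0.0009 j [-0.13  0.43  0.79  1.87 -0.36  0.99  1.54]
```

```bash
python3 -m pendant '[[0,0,-0.3,0,1],[0,0,-0.7,0,1],[0,0,-1.2,0,1],[0,0,-1.8,0,1],[0,0,-2.4,0,1]]'; python3 -m pendant '[[0,0,0,0,1],[0,0,0,0,1]]' ;python3 -c "
from h import *
s,_=snap('scene',3)
go(.516,.013,.16,72)
im=cv2.resize(s[120:215,110:230],None,fx=6,fy=6,interpolation=2)
cv2.imwrite('pics/z4.png',im[:,:,::-1])"
```

```text
clock: 5.0
position: [0.4574, -0.3133, 0.1597]
ee_rot: [0.411, 0.912, 0.0, 0.0]
ft_force: [-0.0, 1.0, -0.9]
grip_width: 0.225
clock: 5.25
position: [0.4572, -0.3128, 0.1575]
ee_rot: [0.41, 0.912, 0.0, -0.0]
ft_force: [-0.1, -0.8, -1.4]
grip_width: 0.231
t=5.30 pos [ 0.457  -0.3128  0.1572] jawyaw 41.5 F [-0.6 -0.1 -1.4] w 0.227 units [ 5.119  6.505 -0.067] turn -5.08 dist 0.3311 j [-0.21  0.3   0.86  1.78 -0.25  1.17  1.45]
```

View pics/z4.png

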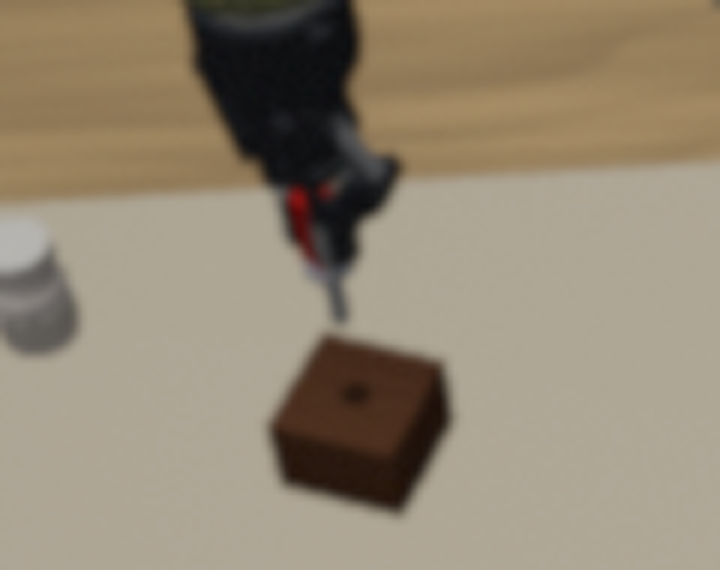

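The pin hangs free below the gripper and the block hole at zoom (355,393) is empty. The force reads about -1.1 N, which matches the pin's weight. Next I move over the disc hole.

```bash
python3 -m pendant '[[0.9,1.15,0,-1,1],[1.8,2.3,0,-2,1],[2.7,3.45,0,-3,1],[3.6,4.6,0,-4,1],[4.4,5.6,0,-5.08,1]]';python3 -c "
from h import *
go(.516,.013,.125,72)"
```

```text
clock: 5.92
position: [0.508, -0.0306, 0.1571]
ee_rot: [0.154, 0.988, 0.0, -0.0]
ft_force: [0.9, -0.7, -2.1]
grip_width: 0.226
t=5.92 pos [ 0.508  -0.0306  0.1571] jawyaw 72.3 F [ 0.9 -0.7 -2.1] w 0.226 units [0.14  1.098 0.803] turn 0.05 dist 0.0547 j [-0.62  0.14  0.64  1.89 -0.09  1.14  1.32]
```

```bash
python3 -m pendant '[[0.07,0.6,0.2,0,1],[0.14,1.05,0.5,0,1],[0.14,1.1,0.8,0,1],[0.14,1.1,0.8,0,1],[0.14,1.1,0.8,0,1]]';python3 -c "
from h import *
s,_=snap('scene',4);t,_=snap('top',4)
go(.516,.013,.125,72)
a=[cv2.resize(s[150:210,240:320],None,fx=6,fy=6,interpolation=2),cv2.resize(t[165:225,205:285],None,fx=6,fy=6,interpolation=2)]
im=np.hstack(a); im=cv2.resize(im,(800,300)); cv2.imwrite('pics/z5.png',im[:,:,::-1])"
```

```text
clock: 6.55
position: [0.5166, 0.0093, 0.1258]
ee_rot: [0.157, 0.988, -0.0, 0.0]
ft_force: [0.5, -0.7, -1.3]
grip_width: 0.23
t=6.65 pos [0.5168 0.0098 0.1261] jawyaw 71.9 F [ 0.2  0.4 -1.3] w 0.225 units [0.044 0.069 0.028] turn -0.01 dist 0.0034 j [-0.66  0.2   0.61  1.9  -0.13  1.08  1.26]
```

View pics/z5.png

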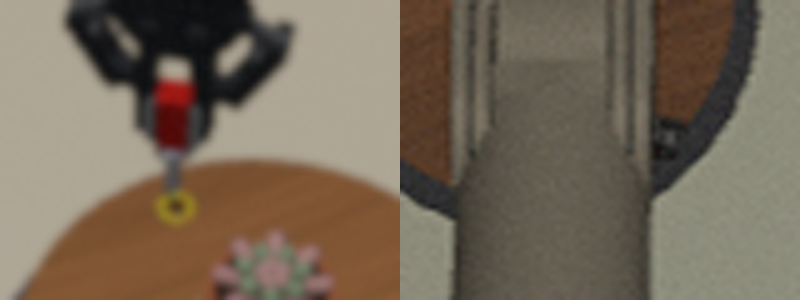

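```bash
python3 -c "
from h import *
s,_=load('scene',4)
print('tip model',proj('scene',[[.5168,.0098,.073],[.5168,.0098,.114],[.5168,.0098,.165]]),'hole',proj('scene',[[.516,.013,.057]]))
print(plane('scene',[275.2,191.2],.057))
im=cv2.resize(s[170:200,256:296],None,fx=20,fy=20,interpolation=2)
cv2.imwrite('pics/z6.png',im[:,:,::-1])
# ring bbox, yellow
f=cv2.resize(s[183:202,262:290],None,fx=12,fy=12,interpolation=2).astype(float); ye=(f[...,0]+f[...,1])/2-f[...,2]
print(ye.max(),np.median(ye))
for th in(80,90,100):
  cs,_=cv2.findContours((ye>th).astype(np.uint8),0,1); c=max(cs,key=cv2.contourArea); uv=(c[:,0]+.5)/12-.5+np.array((262,183))
  print(th,cv2.boundingRect(c),uv.min(0),uv.max(0),(uv.min(0)+uv.max(0))/2)
"
```

```text
tip model [[272.93431475 188.25702375]
 [273.29991681 179.29741237]
 [273.77832554 167.57330918]] hole [[273.80563434 191.38156199]]
[[0.51563458 0.0173428  0.057     ]]
99.0 53.0
80 (113, 70, 91, 70) [270.95833333 188.375     ] [278.45833333 194.125     ] [274.70833333 191.25      ]
90 (118, 83, 27, 47) [271.375      189.45833333] [273.54166667 193.29166667] [272.45833333 191.375     ]Traceback (most recent call last):
  File "<string>", line 12, in <module>
    cs,_=cv2.findContours((ye>th).astype(np.uint8),0,1); c=max(cs,key=cv2.contourArea); uv=(c[:,0]+.5)/12-.5+np.array((262,183))
                                                           ~~~^^^^^^^^^^^^^^^^^^^^^^^^
ValueError: max() iterable argument is empty
```

View pics/z6.png

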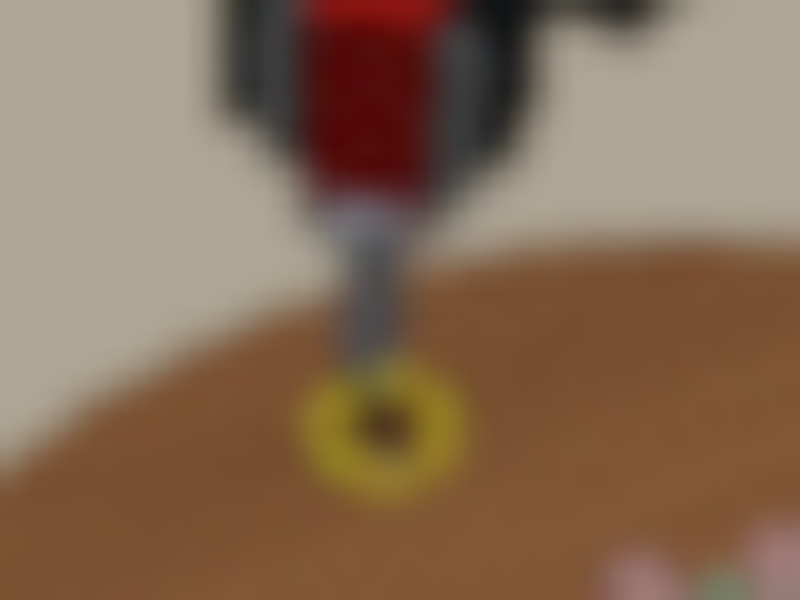

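The zoomed scene view shows the tip at (274.0,187.8) and the hole centre at (274.7,191.2). The tip's model prediction is off by about (1.1,-0.5) px, and correcting for that puts the hole at about (0.516,0.0125), which agrees with the top view. I move across 3 mm and lower gently.

```bash
python3 -m pendant '[[0.04,0.07,0,0,1],[0.04,0.07,0.2,0,1],[0.04,0.07,0.35,0,1],[0.04,0.07,0.4,0,1],[0.04,0.07,0.4,0,1]]';python3 -c "
from h import *
go(.516,.0127,.1,72)"
```

```text
clock: 7.28
position: [0.5158, 0.0138, 0.1095]
ee_rot: [0.156, 0.988, -0.0, -0.0]
ft_force: [0.0, -0.6, -2.0]
grip_width: 0.229
t=7.28 pos [0.5158 0.0138 0.1095] jawyaw 72.0 F [ 0.  -0.6 -2. ] w 0.229 units [-0.012 -0.024  0.237] turn 0.0 dist 0.0095 j [-0.65  0.22  0.6   1.92 -0.14  1.04  1.27]
```

```bash
python3 -m pendant '[[0,-0.02,0,0,1],[0,-0.02,0.05,0,1],[0,-0.02,0.1,0,1],[0,-0.02,0.1,0,1]]';python3 -c "
from h import *
go(.516,.0127,.1,72)"
```

```text
clock: 7.78
position: [0.5156, 0.0131, 0.1055]
ee_rot: [0.156, 0.988, -0.0, -0.0]
ft_force: [0.3, 0.5, 0.0]
grip_width: 0.226
t=7.78 pos [0.5156 0.0131 0.1055] jawyaw 72.0 F [0.3 0.5 0. ] w 0.226 units [-0.013 -0.005  0.138] turn 0.0 dist 0.0055 j [-0.65  0.23  0.6   1.92 -0.15  1.04  1.27]
```

```bash
python3 -m pendant '[[0,0,0.05,0,1],[0,0,0.1,0,1],[0,0,0.12,0,1],[0,0,0.12,0,1]]';python3 -c "
from h import *
go(.516,.0127,.1,72)"
```

```text
clock: 8.28
position: [0.5155, 0.013, 0.1007]
ee_rot: [0.156, 0.988, -0.0, -0.0]
ft_force: [-1.2, -0.1, -0.7]
grip_width: 0.229
t=8.28 pos [0.5155 0.013  0.1007] jawyaw 72.0 F [-1.2 -0.1 -0.7] w 0.229 units [-0.014 -0.004  0.019] turn 0.0 dist 0.001 j [-0.65  0.23  0.6   1.93 -0.15  1.03  1.28]
```

```bash
python3 -m pendant '[[0,0,0.05,0,1],[0,0,0.1,0,1],[0,0,0.12,0,1],[0,0,0.12,0,1]]';python3 -c "
from h import *
go(.516,.0127,.095,72)"; python3 -m pendant '[[0,0,0.03,0,1],[0,0,0.03,0,1]]'
```

```text
clock: 8.78
position: [0.5155, 0.013, 0.0959]
ee_rot: [0.156, 0.988, -0.0, -0.0]
ft_force: [-1.8, -0.7, -2.3]
grip_width: 0.225
t=8.78 pos [0.5155 0.013  0.0959] jawyaw 72.0 F [-1.8 -0.7 -2.3] w 0.225 units [-0.014 -0.005  0.023] turn 0.0 dist 0.0011 j [-0.65  0.24  0.6   1.93 -0.16  1.02  1.28]
clock: 9.02
position: [0.5156, 0.013, 0.0948]
ee_rot: [0.156, 0.988, -0.0, -0.0]
ft_force: [-0.9, -0.9, -1.1]
grip_width: 0.229
```

```bash
python3 -m pendant '[[0,0,0.025,0,1],[0,0,0.025,0,1]]';python3 -m pendant '[[0,0,0.025,0,1],[0,0,0.025,0,1]]'
```

```text
clock: 9.28
position: [0.5158, 0.013, 0.0946]
ee_rot: [0.156, 0.988, 0.0, -0.0]
ft_force: [-5.1, -1.3, 9.6]
grip_width: 0.23
clock: 9.52
position: [0.5161, 0.013, 0.0944]
ee_rot: [0.156, 0.988, 0.001, 0.0]
ft_force: [-8.9, -1.9, 19.2]
grip_width: 0.229
```

```bash
python3 -m pendant '[[0,0,-0.1,0,1],[0,0,-0.1,0,1]]'; cat >> h.py <<'E'
AX=np.array([.624,.0518])
def arc(a1,n,a0=None,ax=AX,r=.115):
    o=manip.get_obs(); M=R.from_quat(o["ee_rot"]).as_matrix(); p=o["position"]; v=p[:2]-ax
    a=np.degrees(np.arctan2(v[1],v[0]))%360; rr=np.hypot(*v)
    F=o["ft_force"]; ur=v/rr; ut=np.array([ur[1],-ur[0]])
    print("t=%.2f ang %.2f r %.4f z %.4f Frad %.1f Ftan(cw) %.1f Fz %.1f"%(o["clock"],a,rr,p[2],F[:2]@ur,F[:2]@ut,F[2]))
    for b in np.linspace(a,a1,n+1)[1:]:
        q=ax+r*np.array([np.cos(np.radians(b)),np.sin(np.radians(b))])-p[:2]
        print("%.1f"%b,np.round((M.T@np.r_[q,0])[:2]/.04,3))
E
python3 -c "
from h import *
arc(171.5,6)"
```

```text
clock: 9.78
position: [0.5158, 0.0131, 0.097]
ee_rot: [0.156, 0.988, 0.0, 0.0]
ft_force: [-2.4, -0.8, 0.3]
grip_width: 0.228
t=9.78 ang 199.69 r 0.1150 z 0.0970 Frad 2.5 Ftan(cw) 0.1 Fz 0.3
195.0 [0.137 0.192]
190.3 [0.257 0.395]
185.6 [0.36  0.607]
180.9 [0.445 0.826]
176.2 [0.513 1.052]
171.5 [0.561 1.283]
```

```bash
python3 -m pendant '[[0.07,0.095,0,0,1],[0.14,0.19,0,0,1],[0.2,0.29,0,0,1],[0.26,0.395,0,0,1],[0.26,0.395,0,0,1]]'; 
python3 -c "
from h import *
arc(171.5,5)"
```

```text
clock: 10.4
position: [0.5106, 0.0322, 0.0969]
ee_rot: [0.156, 0.988, 0.0, -0.0]
ft_force: [-0.4, 0.2, -0.4]
grip_width: 0.224
t=10.40 ang 189.81 r 0.1151 z 0.0969 Frad 0.4 Ftan(cw) 0.2 Fz -0.4
186.1 [0.078 0.166]
182.5 [0.148 0.336]
178.8 [0.206 0.511]
175.2 [0.253 0.688]
171.5 [0.289 0.868]
```

```bash
python3 -m pendant '[[0.08,0.165,0,0,1],[0.15,0.335,0,0,1],[0.21,0.51,0,0,1],[0.255,0.69,0,0,1],[0.29,0.87,0,0,1]]'; 
python3 -c "
from h import *
arc(168,3)
s,_=snap('scene',5)
im=cv2.resize(s[150:270,220:360],None,fx=5,fy=5,interpolation=2)
cv2.imwrite('pics/z7.png',im[:,:,::-1])"
```

```text
clock: 11.02
position: [0.5102, 0.0686, 0.0968]
ee_rot: [0.156, 0.988, 0.0, -0.0]
ft_force: [-1.4, -1.3, -1.3]
grip_width: 0.229
t=11.03 ang 171.58 r 0.1150 z 0.0968 Frad 1.2 Ftan(cw) -1.5 Fz -1.3
170.4 [0.01  0.059]
169.2 [0.018 0.119]
168.0 [0.025 0.178]
```

View pics/z7.png

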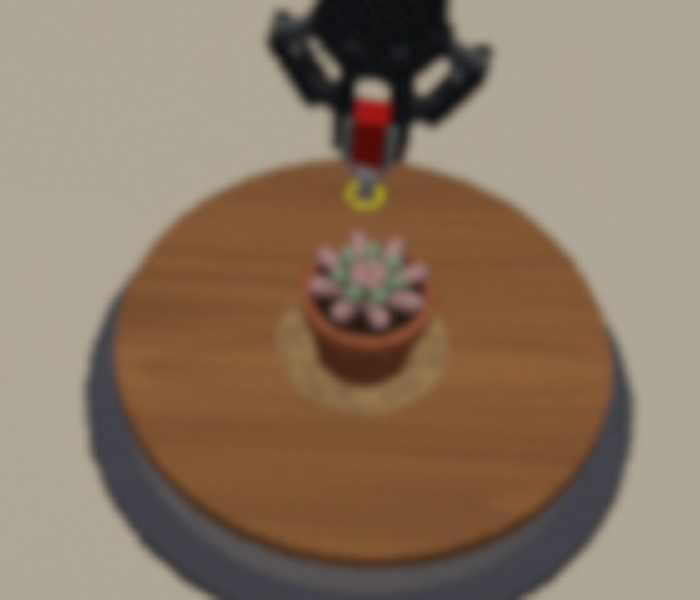

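The disc followed the pin: the yellow ring is at zoom (366,193) with the rod in it, and the plant is still standing in the middle. Now I touch down lightly.

```bash
python3 -m pendant '[[0,0,0.04,0,1],[0,0,0.06,0,1],[0,0,0.07,0,1],[0,0,0.07,0,1]]'; python3 -c "
from h import *
arc(161.5,10)"
```

```text
clock: 11.58
position: [0.5104, 0.0685, 0.0946]
ee_rot: [0.156, 0.988, 0.001, -0.0]
ft_force: [-5.0, 2.3, 7.6]
grip_width: 0.226
t=11.57 ang 171.64 r 0.1148 z 0.0946 Frad 5.2 Ftan(cw) 1.6 Fz 7.6
170.6 [0.012 0.05 ]
169.6 [0.019 0.1  ]
168.6 [0.026 0.15 ]
167.6 [0.031 0.201]
166.6 [0.035 0.252]
165.6 [0.039 0.302]
164.5 [0.042 0.353]
163.5 [0.044 0.404]
162.5 [0.044 0.455]
161.5 [0.044 0.506]
```

```bash
python3 -m pendant '[[0.018,0.05,-0.008,0,1],[0.018,0.05,-0.008,0,1]]'; python3 -m pendant '[[0.008,0.05,0,0,1],[0.008,0.05,0,0,1]]'; python3 -c "
from h import *
arc(161.5,1)"
```

```text
clock: 11.82
position: [0.5105, 0.0693, 0.0947]
ee_rot: [0.157, 0.988, -0.0, 0.0]
ft_force: [-4.1, -3.3, 5.7]
grip_width: 0.231
clock: 12.08
position: [0.5107, 0.0709, 0.0947]
ee_rot: [0.157, 0.988, -0.0, 0.0]
ft_force: [-3.8, -3.9, 6.9]
grip_width: 0.225
t=12.07 ang 170.43 r 0.1149 z 0.0947 Frad 3.1 Ftan(cw) -4.5 Fz 6.9
161.5 [0.035 0.446]
```

```bash
python3 -m pendant '[[0.01,0.05,0,0,1],[0.01,0.05,0,0,1]]'; python3 -m pendant '[[0.008,0.05,0,0,1],[0.008,0.05,0,0,1]]'; python3 -c "
from h import *
arc(161.5,1)"
```

```text
clock: 12.32
position: [0.5111, 0.0728, 0.0947]
ee_rot: [0.157, 0.988, -0.0, 0.0]
ft_force: [-3.4, -4.0, 6.9]
grip_width: 0.225
clock: 12.58
position: [0.5114, 0.0749, 0.0946]
ee_rot: [0.157, 0.988, -0.0, 0.0]
ft_force: [-3.8, -3.6, 6.0]
grip_width: 0.228
t=12.57 ang 168.42 r 0.1149 z 0.0946 Frad 3.0 Ftan(cw) -4.3 Fz 6.0
161.5 [0.02  0.346]
```

```bash
python3 -m pendant '[[0.007,0.05,0,0,1],[0.007,0.05,0,0,1]]'; python3 -c "
from h import *
arc(161.5,1)"
```

```text
clock: 12.82
position: [0.5118, 0.0772, 0.0945]
ee_rot: [0.157, 0.988, -0.0, 0.0]
ft_force: [-1.5, -3.0, 3.3]
grip_width: 0.232
t=12.82 ang 167.22 r 0.1150 z 0.0945 Frad 0.9 Ftan(cw) -3.2 Fz 3.3
161.5 [0.011 0.287]
```

```bash
python3 -m pendant '[[0.005,0.05,0,0,1],[0.005,0.05,0,0,1]]'; python3 -c "
from h import *
arc(161.5,1)"
```

```text
clock: 13.08
position: [0.5121, 0.0806, 0.0943]
ee_rot: [0.156, 0.988, 0.0, 0.0]
ft_force: [-0.5, -0.0, -0.8]
grip_width: 0.228
t=13.07 ang 165.57 r 0.1156 z 0.0943 Frad 0.5 Ftan(cw) -0.2 Fz -0.8
161.5 [-0.009  0.205]
```

The vertical force has gone from +6 N to -0.8 N, so the tip is over the hidden hole. I check by lowering slightly.

```bash
python3 -m pendant '[[0,0,0.025,0,1],[0,0,0.025,0,1]]'; python3 -c "
from h import *
arc(161.5,1)"
```

```text
clock: 13.32
position: [0.5119, 0.0804, 0.0933]
ee_rot: [0.156, 0.988, 0.0, -0.0]
ft_force: [1.7, 0.1, -1.3]
grip_width: 0.231
t=13.32 ang 165.66 r 0.1157 z 0.0933 Frad -1.6 Ftan(cw) 0.5 Fz -1.3
161.5 [-0.011  0.21 ]
```

```bash
python3 -m pendant '[[-0.005,0,0.025,0,1],[-0.005,0,0.05,0,1],[-0.005,0,0.05,0,1]]'; python3 -c "
from h import *
arc(161.5,1)"
```

```text
clock: 13.7
position: [0.5121, 0.0801, 0.0913]
ee_rot: [0.156, 0.988, 0.0, -0.0]
ft_force: [0.1, -0.2, -1.6]
grip_width: 0.233
t=13.70 ang 165.83 r 0.1154 z 0.0913 Frad -0.2 Ftan(cw) -0.1 Fz -1.6
161.5 [-0.004  0.218]
```

```bash
python3 -m pendant '[[0,0,0.025,0,1],[0,0,0.05,0,1],[0,0,0.05,0,1]]'; python3 -c "
from h import *
arc(161.5,1)"
```

```text
clock: 14.08
position: [0.5121, 0.08, 0.0893]
ee_rot: [0.156, 0.988, 0.0, -0.0]
ft_force: [-0.1, 1.1, -0.0]
grip_width: 0.229
t=14.07 ang 165.83 r 0.1154 z 0.0893 Frad 0.3 Ftan(cw) 1.0 Fz -0.0
161.5 [-0.004  0.218]
```

```bash
python3 -m pendant '[[0,0,0.025,0,1],[0,0,0.05,0,1],[0,0,0.05,0,1]]'; python3 -c "
from h import *
arc(161.5,1)"
```

```text
clock: 14.45
position: [0.5122, 0.0802, 0.0874]
ee_rot: [0.156, 0.988, 0.0, 0.0]
ft_force: [-0.2, 1.3, -1.0]
grip_width: 0.229
t=14.45 ang 165.73 r 0.1154 z 0.0874 Frad 0.5 Ftan(cw) 1.2 Fz -1.0
161.5 [-0.004  0.213]
```

```bash
python3 -m pendant '[[0.003,0.005,0.025,0,1],[0.003,0.005,0.05,0,1],[0.003,0.005,0.05,0,1]]'; python3 -c "
from h import *
arc(161.5,1)"
```

```text
clock: 14.82
position: [0.5121, 0.0805, 0.0853]
ee_rot: [0.156, 0.988, 0.0, -0.0]
ft_force: [0.0, 2.1, -1.3]
grip_width: 0.226
t=14.82 ang 165.63 r 0.1155 z 0.0853 Frad 0.5 Ftan(cw) 2.1 Fz -1.3
161.5 [-0.008  0.208]
```

```bash
python3 -m pendant '[[0,0,0.025,0,1],[0,0,0.04,0,1],[0,0,0.04,0,1]]'; python3 -c "
from h import *
arc(161.5,1)"
```

```text
clock: 15.2
position: [0.5121, 0.0805, 0.0838]
ee_rot: [0.156, 0.988, 0.0, 0.0]
ft_force: [-1.6, 3.1, 0.4]
grip_width: 0.229
t=15.20 ang 165.62 r 0.1155 z 0.0838 Frad 2.3 Ftan(cw) 2.6 Fz 0.4
161.5 [-0.006  0.208]
```

```bash
python3 -m pendant '[[0.005,0.01,0,0,1],[0.005,0.01,0.025,0,1],[0.005,0.01,0.025,0,1]]'; python3 -c "
from h import *
arc(161.5,1)"
```

```text
clock: 15.58
position: [0.512, 0.0806, 0.0827]
ee_rot: [0.156, 0.988, -0.0, -0.0]
ft_force: [0.3, 1.5, -0.0]
grip_width: 0.23
t=15.57 ang 165.58 r 0.1156 z 0.0827 Frad 0.1 Ftan(cw) 1.6 Fz -0.0
161.5 [-0.01   0.205]
```

```bash
python3 -m pendant '[[0,0,0.025,0,1],[0,0,0.025,0,1]]'; python3 -c "
from h import *
arc(161.5,1)"
```

```text
clock: 15.82
position: [0.512, 0.0806, 0.0817]
ee_rot: [0.156, 0.988, -0.0, -0.0]
ft_force: [0.8, 2.5, 0.0]
grip_width: 0.231
t=15.82 ang 165.57 r 0.1156 z 0.0817 Frad -0.1 Ftan(cw) 2.6 Fz 0.0
161.5 [-0.011  0.205]
```

```bash
python3 -m pendant '[[0,0.005,0.025,0,1],[0,0.005,0.05,0,1],[0,0.005,0.05,0,1]]'; python3 -c "
from h import *
arc(161.5,1)
s,_=snap('scene',6)
im=cv2.resize(s[150:210,250:330],None,fx=10,fy=10,interpolation=2)
cv2.imwrite('pics/z8.png',im[:,:,::-1])"
```

```text
clock: 16.2
position: [0.512, 0.0807, 0.0796]
ee_rot: [0.156, 0.988, -0.0, -0.0]
ft_force: [-0.2, 0.3, -0.4]
grip_width: 0.23
t=16.20 ang 165.52 r 0.1156 z 0.0796 Frad 0.3 Ftan(cw) 0.2 Fz -0.4
161.5 [-0.01   0.203]
```

View pics/z8.png

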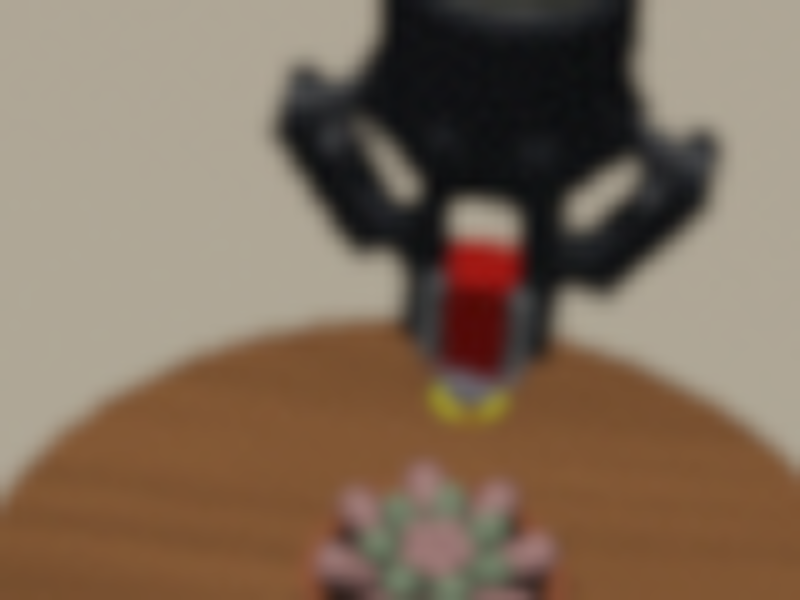

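The rod is through, the collar is close above the yellow ring at zoom (470,395), and the side forces are small. I keep lowering in small steps.

```bash
python3 -m pendant '[[0,0,0.025,0,1],[0,0,0.05,0,1],[0,0,0.075,0,1],[0,0,0.075,0,1]]'; python3 -c "
from h import *
arc(161.5,1)"
```

```text
clock: 16.75
position: [0.5123, 0.0808, 0.0768]
ee_rot: [0.156, 0.988, 0.0, 0.0]
ft_force: [0.8, 0.4, 0.3]
grip_width: 0.228
t=16.75 ang 165.45 r 0.1154 z 0.0768 Frad -0.7 Ftan(cw) 0.6 Fz 0.3
161.5 [-0.005  0.199]
```

```bash
python3 -m pendant '[[0,0,0.025,0,1],[0,0,0.05,0,1],[0,0,0.075,0,1],[0,0,0.075,0,1]]'; python3 -c "
from h import *
arc(161.5,1)"
```

```text
clock: 17.25
position: [0.5124, 0.0809, 0.0738]
ee_rot: [0.156, 0.988, 0.0, 0.0]
ft_force: [2.9, -0.8, 2.3]
grip_width: 0.228
t=17.25 ang 165.41 r 0.1154 z 0.0738 Frad -3.0 Ftan(cw) -0.1 Fz 2.3
161.5 [-0.004  0.197]
```

```bash
python3 -m pendant '[[-0.007,0,0,0,1],[-0.007,0,0.025,0,1],[-0.007,0,0.05,0,1],[-0.007,0,0.05,0,1]]'; python3 -c "
from h import *
arc(161.5,1)"
```

```text
clock: 17.75
position: [0.5124, 0.0809, 0.0716]
ee_rot: [0.156, 0.988, 0.0, 0.0]
ft_force: [2.9, -0.1, -1.2]
grip_width: 0.225
t=17.75 ang 165.41 r 0.1154 z 0.0716 Frad -2.8 Ftan(cw) 0.7 Fz -1.2
161.5 [-0.004  0.196]
```

```bash
python3 -m pendant '[[0,0,0.025,0,1],[0,0,0.04,0,1],[0,0,0.04,0,1]]'; python3 -c "
from h import *
arc(161.5,1)"
```

```text
clock: 18.12
position: [0.5124, 0.0809, 0.0702]
ee_rot: [0.156, 0.988, 0.0, 0.0]
ft_force: [2.1, -0.7, 2.0]
grip_width: 0.229
t=18.12 ang 165.41 r 0.1153 z 0.0702 Frad -2.3 Ftan(cw) -0.2 Fz 2.0
161.5 [-0.003  0.196]
```

```bash
python3 -m pendant '[[-0.004,0,0.025,0,1],[-0.004,0,0.025,0,1]]'; python3 -c "
from h import *
arc(161.5,1)"
```

```text
clock: 18.38
position: [0.5124, 0.0808, 0.0691]
ee_rot: [0.156, 0.988, 0.0, -0.0]
ft_force: [1.3, -0.3, 2.7]
grip_width: 0.228
t=18.38 ang 165.41 r 0.1153 z 0.0691 Frad -1.3 Ftan(cw) 0.1 Fz 2.7
161.5 [-0.002  0.197]
```

```bash
python3 -m pendant '[[0,0,0.02,0,1],[0,0,0.02,0,1]]'; python3 -c "
from h import *
arc(161.5,1)"
```

```text
clock: 18.62
position: [0.5125, 0.0809, 0.0687]
ee_rot: [0.156, 0.988, 0.0, -0.0]
ft_force: [0.1, 0.2, 8.7]
grip_width: 0.227
t=18.62 ang 165.38 r 0.1152 z 0.0687 Frad -0.0 Ftan(cw) 0.2 Fz 8.7
161.5 [-0.001  0.195]
```

Contact came at TCP z 0.0687, exactly the height predicted for home. One slight extra push confirms the stop.

```bash
python3 -m pendant '[[0,0,0.01,0,1],[0,0,0.01,0,1]]'; python3 -c "
from h import *
arc(161.5,1)
s,_=snap('scene',7)
im=cv2.resize(s[150:210,250:330],None,fx=10,fy=10,interpolation=2)
cv2.imwrite('pics/z9.png',im[:,:,::-1])"
```

```text
clock: 18.88
position: [0.5125, 0.0809, 0.0687]
ee_rot: [0.156, 0.988, 0.0, -0.0]
ft_force: [-3.9, -0.4, 14.9]
grip_width: 0.226
t=18.88 ang 165.37 r 0.1152 z 0.0687 Frad 3.6 Ftan(cw) -1.4 Fz 14.9
161.5 [-0.     0.194]
```

View pics/z9.png

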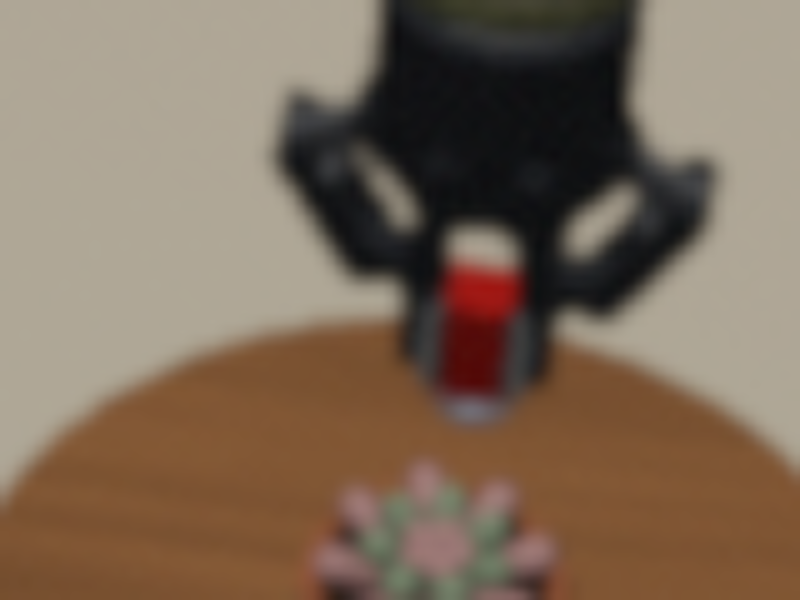

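The collar now covers the yellow ring and lies flat on the disc at zoom (472,410), and the plant is standing. I unload, then open.

```bash
python3 -m pendant '[[0,0,-0.02,0,1],[0,0,-0.02,0,1]]'; python3 -m pendant '[[0,0,0,0,0.7],[0,0,0,0,0.5],[0,0,0,0,0.3],[0,0,0,0,0],[0,0,0,0,0]]'; python3 -m pendant '[[0,0,0,0,0],[0,0,0,0,0],[0,0,0,0,0]]'; python3 -c "
from h import *
arc(161.5,1)"
```

```text
clock: 19.18
position: [0.5124, 0.0809, 0.0688]
ee_rot: [0.156, 0.988, 0.0, -0.0]
ft_force: [1.4, 1.1, 3.5]
grip_width: 0.228
clock: 19.8
position: [0.5125, 0.0808, 0.0688]
ee_rot: [0.156, 0.988, 0.0, -0.0]
ft_force: [0.6, 0.3, 0.5]
grip_width: 0.999
clock: 20.18
position: [0.5125, 0.0808, 0.0688]
ee_rot: [0.156, 0.988, 0.0, 0.0]
ft_force: [0.5, 0.1, -0.4]
grip_width: 1.0
t=20.18 ang 165.44 r 0.1152 z 0.0688 Frad -0.5 Ftan(cw) 0.2 Fz -0.4
161.5 [0.    0.198]
```

Released cleanly. I raise the arm straight up, then back away toward the base to see the result.

```bash
python3 -m pendant '[[0,0,-0.5,0,0],[0,0,-1.2,0,0],[0,0,-2.2,0,0],[0,0,-3.2,0,0],[0,0,-4.2,0,0]]'; python3 -m pendant '[[0,1.2,0,0,0],[0,2.4,0,0,0],[0,3.6,0,0,0],[0,4.8,0,0,0],[0,6,0,0,0]]';python3 -m pendant '[[0,0,0,0,0],[0,0,0,0,0]]'; python3 -c "
from h import *
s,_=snap('scene',8);t,_=snap('top',8)
im=np.vstack([cv2.resize(s[150:240,220:360],(800,300))*0+0,]) if 0 else None
a=cv2.resize(s[140:275,205:375],(400,318),interpolation=2); b=cv2.resize(t[110:220,175:290],(400,382),interpolation=2)
c=np.zeros((382,800,3),np.uint8); c[:318,:400]=a; c[:,400:]=b; cv2.imwrite('pics/z10.png',c[:,:,::-1])"
```

```text
clock: 20.8
position: [0.5123, 0.0806, 0.2382]
ee_rot: [0.156, 0.988, 0.0, 0.0]
ft_force: [0.3, 0.4, 0.0]
grip_width: 1.0
clock: 21.42
position: [0.587, 0.3106, 0.2367]
ee_rot: [0.156, 0.988, 0.0, -0.0]
ft_force: [0.9, 0.4, 0.5]
grip_width: 0.997
clock: 21.68
position: [0.5868, 0.3083, 0.2365]
ee_rot: [0.157, 0.988, -0.0, -0.0]
ft_force: [-0.1, -0.6, -0.2]
grip_width: 0.997
```

View pics/z10.png

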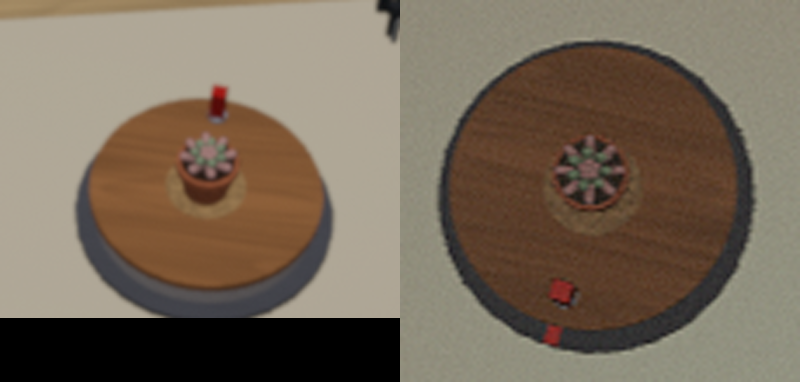

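View pics/scene8.png

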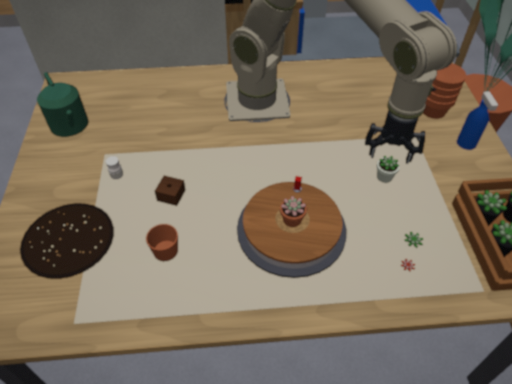

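The pin stands upright in the disc at top-zoom (563,292), beside the red mark at (552,335). The plant and bystanders are in place, and the gripper is high and clear. As a last numeric check I measure the grip height and look for bystander shifts.

```bash
python3 -c "
from h import *
t,d=load('top',8); s,_=load('scene',8)
m=win(mred(t),215,235,188,201); c,n=cen(m); print('grip px',c,n,'xy at .108',plane('top',c,.108))
y,x=np.nonzero(m); o,r=ray('top',np.c_[x,y]); P=o+r*d[y,x][:,None]; print('grip z',np.percentile(P[:,2],[10,50,90]).round(4))
cs,_=cen(win(mred(s),285,310,170,195)); print('scene',cs, '2view',two(cs,c))
s0,_=load('scene',0);t0,_=load('top',0)
for n,a,b,rs in(('scene',s0,s,{'bottle':(103,125,150,182),'empty':(143,182,220,262),'green':(374,402,160,184),'block':(154,188,180,206)}),('top',t0,t,{'bottle':(378,405,228,248),'empty':(320,355,132,166)})):
  for k,(x0,x1,y0,y1) in rs.items(): print(n,k,np.abs(a[y0:y1,x0:x1].astype(int)-b[y0:y1,x0:x1]).mean().round(2), cv2.phaseCorrelate(a[y0:y1,x0:x1].mean(2),b[y0:y1,x0:x1].mean(2))[0])
"
```

```text
grip px [220.82352941 193.14705882] 34 xy at .108 [[0.51378961 0.081054   0.108     ]]
grip z [0.1045 0.1077 0.1117]
scene [297.5862069  179.89655172] 2view (array([0.51461638, 0.08267319, 0.10188554]), np.float64(0.0021573009780855683))
scene bottle 4.25 (-0.0315515713689809, 0.06363276606418644)
scene empty 3.34 (0.02898045171340513, 0.5059675616427803)
scene green 3.7 (-0.07939499724927401, -0.012675737454888036)
scene block 4.78 (-0.05657631421020781, 0.5166730946491267)
top bottle 5.34 (0.5516804682080743, 0.013965978681214963)
top empty 4.96 (-0.031121194606051006, 0.0016955213481288922)
```

```bash
python3 -c "
from workcell import hand_in; print(hand_in())"
```

```text
the job is handed in; nothing more can be done
None
```

The turntable is locked and the job is handed in, at about 22 s of the 72 s allowed. I took the pin from its block, put it through the disc hole and turned the disc clockwise with it. The tip dropped into the hidden hole at about 165.5° as seen from the axis, roughly 3° from the red mark. I then pushed the pin home, let go and moved the arm clear.

**Checks that agreed:**
- **Pin height:** the stop came at TCP z 0.0687, the height predicted for fully home. The grip top measured 0.1077 m by depth, against 0.108 expected.
- **Pin and plant:** the collar covers the yellow ring, and the plant is still standing in the middle of the disc.
- **Bystanders:** all are in place, with image shifts of about half a pixel or less, which I take as noise.

**Checks that disagreed or were unclear:**
- **Ball stop:** I felt no distinct stop at the sprung ball, only a few newtons on the way down. I judge the pin home from the height and the firm final stop.
- **Two-view height:** the rough two-view height of the grip came out at 0.102. That measured the centre of the whole red area, so I trust the depth reading more.
- **Contact force:** the first touch on the ring peaked at about 19 N vertically before I backed off. The final seating push reached about 15 N. Both are under the 40 N limit.

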